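# Lock the planer housing's access panel with its quarter-turn cam

## Task

The access panel on the yellow machine housing is standing slightly open on its springy gasket. Set a fingertip down in the slot of its cam fastener, press the panel shut and, keeping it pressed, turn the fastener a quarter turn clockwise to its stop so that its tongue catches under the keeper and the panel stays locked shut when you let go. Just press and turn with the fingertip, pick nothing up, and leave the screwdriver, the jar and the offcut of wood where they are.

Things in the scene. Friction and masses are not known exactly. Their poses are not given: they have to be found in the camera images.
- housing: Yellow machine housing, fixed: box 320 x 280 mm, top 85 mm above the bench, spanning x -170..+150 and y -140..+140 mm in its frame; origin on the bench. A dark motor, 103 mm high, lies beyond its +x end. The fastener turns about an upright axis at x = -55, y = 0 mm of this frame.
- panel_hinge (a point): Middle of the panel's hinge line, 85 mm above the bench. The aluminium panel, 240 x 200 x 4 mm, lies on the housing's top and runs from here 240 mm towards the housing's -x side; that end lifts. Hinge line along the housing's y axis.
- panel (a joint): Hinge angle of the panel: 0 = shut flat on the housing (hard stop), 0.07 rad = fully up on its gasket, as at the start (the fastener is then about 12 mm higher than when shut). The gasket springs it up: about 5 N pressed down at the fastener's axis holds it shut, 2 N starts it moving.
- latch (a joint): Angle of the cam fastener: 0 = open, grows clockwise seen from above, 1.57 = quarter turn, tongue straight at the keeper, 1.62 rad = stop. Starts at 0 to 0.35 and stays where left; takes about 0.1 N m to turn. Only with the panel pressed to within 4 mm of shut (at the fastener) can the tongue enter under the keeper's sloping lip (from about 1.05 rad); it then holds the panel down.
- slot: Slot of the fastener: oblong pocket 84 mm long, 40 wide, 16 deep, open at the top, walls 8 mm thick, on a dark disc of 108 mm diameter. Origin: centre of its floor, on the turning axis, 97 mm above the bench with the panel shut, 109 mm with it up. x along the slot towards the tongue, z up; turns with the fastener. A fingertip off-centre along x has leverage to turn it.
- tongue_tip (a point): End of the fastener's tongue, a flat steel finger 16 mm wide and 6 mm thick that sticks out beyond the disc, 88 mm from the turning axis, in line with the slot.
- keeper (a point): Middle of the underside of the keeper, a steel hook plate on the housing in front of the panel's free edge (-x side), 98.5 mm above the bench, 86 mm from the turning axis; 5 mm thick, its sloping lip up to 112 mm above the bench. The tongue comes in under it from the housing's -y side. Slot walls top out at 113 mm with the panel shut.
- screwdriver: Loose screwdriver lying on the bench beside the housing (its +y side), about 200 mm long. Leave it alone.
- jar_mid (a point): Middle (half-way up) of a loose glass jar, 60 mm diameter, 85 mm high, standing on the bench beside the housing (-y side). Leave it alone.
- offcut: Loose wooden offcut 110 x 50 x 25 mm, origin at the centre of its underside, on the bench beside the housing (-y side). Leave it alone.

How it is judged:
By the outcome, as a careful person would: the job done as asked, in the order asked, and still so for the second after the job is handed in, with the robot touching nothing.
It also fails if it takes over 35 s, if anything falls off the work surface, if the arm or the gripper's body presses on something with over 40 N, if the wrist force passes 120 N, or if a joint passes its speed limit or range.

## Robot

A 6-joint arm with a two-finger parallel gripper is mounted at the origin on the work surface. World frame = base frame: x ahead of the robot, y to its left, z up, the work surface at z = 0. Lengths are in m, angles in rad, forces in N, time in s.
With the tool pointing down it reaches from about 0.3 to 0.775 m from the base axis. Payload 14.6 kg.
Tool frame: the origin (TCP) lies midway between the tips of the shut fingers; the grasp point (between the pads) lies 19 mm behind it (manip.tcp_to_grasp is the distance from the TCP to the grasp point, in m); z points along the fingers, y is the direction in which the jaws open and shut (so a half turn about z gives the same grasp; the last joint's range is limited). The gripper opens to 94 mm and grips with 3 to 60 N. Pads are 16 mm wide; open, the fingers measure 119 mm over their backs; the gripper's body (75 mm by 177 mm) begins 78 mm behind the grasp point.
Start: joints at [1.192, 0.3, 1.521, -0, 1.321, -0.067], TCP at [0.169, 0.523, 0.205] pointing down, gripper open.
Joint ranges: [-3.03, 3.03], [-0.79, 2.21], [0.23, 2.52], [-1.04, 4.18], [0, 3.07], [-2.55, 2.55]. Speed limits (rad/s): [2.22, 2.22, 2.57, 3.14, 3.14, 3.14].

## Interface

Orientations are given as a unit quaternion [w, x, y, z].
In Python, from bench import manip gives the robot as it stands. Calls block until the motion is done:
- manip.movep(position, orientation): joint-space move of the TCP to a pose.
- manip.move_linear(position, rotation=None, velocity=0.15): straight line of the TCP; rotation=None keeps the orientation; velocity is the mean speed in m/s.
- manip.goto_joints(angles): joint-space move.
- manip.let_go() and manip.close(f_grip=None): open the fingers fully, or close them until they stop; f_grip is the grip in N (None keeps the last).
- manip.pause(seconds).
- manip.inverse_kinematics(position, orientation): joint angles nearest the present ones, or None.
- manip.state(): the state.
- manip.capture(name): name is "side" or "top"; returns the picture (400x640x3 uint8, blue, green, red); there is no depth.
- manip.camera_info(name): a dict with "mtx" (3x3 intrinsics, pixels), "dist_coeffs" ([k1, k2, p1, p2, k3] as OpenCV has them; the pictures are not rectified), "rvec" (rotation vector, rad) and "tvec" (3), from world to camera coordinates, as OpenCV has them. Camera axes: x right, y down, z forward; pixel columns grow to the right and rows downward; lengths in m; the calibration is good to about 2 mm. A picture is of the moment at which its call begins. camera_info takes no time and is no camera call.
A pose or a line that the arm cannot do raises manip.PlanningError and nothing moves.
- manip.close_job(): hands the job in, once; it reports no verdict.
The state is a dict: "t": time; "qpos": joint angles; "qvel": joint speeds; "tau": joint torques, N m; "tcp_pos": TCP position; "orientation": TCP orientation; "force": force on the tool from outside, world axes, zero at the start; "moment": the same for the moment, N m; "grip_width": finger opening in m.
Only numpy, scipy, OpenCV 4.12 (cv2) and the standard library are available. Lean on these libraries where they do the work, as an engineer would, in place of code of your own. Each camera call takes 0.05 s, during which the arm holds its last target.

## Working session

There is one attempt and no reset: what is moved stays moved. The work goes in short steps, each a Python script; the robot and the scene stay as the last script left them, time stands still between calls to the robot, and variables do not carry over. Pictures are saved under pics/ and viewed, and the job is handed in when it is done.

```bash
mkdir -p pics; ls; python3 - <<'E'
from bench import manip
import cv2
for n in("top","side"):
    cv2.imwrite(f"pics/{n}0.png",manip.capture(n)); print(n,manip.camera_info(n))
print(manip.state())
E
```

```text
pics
top {'mtx': array([[420.27789734,   0.        , 324.5827012 ],
       [  0.        , 420.27789734, 203.19135747],
       [  0.        ,   0.        ,   1.        ]]), 'dist_coeffs': array([-0.05775189,  0.        ,  0.        ,  0.        ,  0.        ]), 'rvec': array([ 2.12178665, -2.17502077,  0.11240123]), 'tvec': array([0.04785478, 0.5402227 , 1.10119906])}
side {'mtx': array([[391.32375024,   0.        , 314.48569132],
       [  0.        , 391.32375024, 198.91643061],
       [  0.        ,   0.        ,   1.        ]]), 'dist_coeffs': array([-0.02796653,  0.        ,  0.        ,  0.        ,  0.        ]), 'rvec': array([ 2.2060326 , -0.48338148,  0.24264335]), 'tvec': array([-0.49779787,  0.22424429,  0.7214774 ])}
{'t': 0.1, 'qpos': array([ 1.19242413e+00,  3.00412521e-01,  1.52151698e+00, -6.50248453e-06,
        1.32066103e+00, -6.65822673e-02]), 'qvel': array([ 1.89336935e-03, -1.46003247e-03, -2.17390448e-04,  7.42286401e-04,
        2.21691932e-05,  6.02711433e-05]), 'tau': array([ 1.13548584e-03, -5.32641041e+01, -3.53286517e+01,  7.09671155e-02,
        2.34664581e-02, -6.15669683e-05]), 'tcp_pos': array([0.1686314 , 0.52327446, 0.20494557]), 'orientation': array([-1.07017201e-04,  1.55263457e-01,  9.87872973e-01, -4.87337479e-04]), 'force': array([ 0.52511205, -0.6075578 , -0.20431793]), 'moment': array([-0.04196305, -0.02577873, -0.05149593]), 'grip_width': 0.09410299184812808}
```

View pics/top0.png

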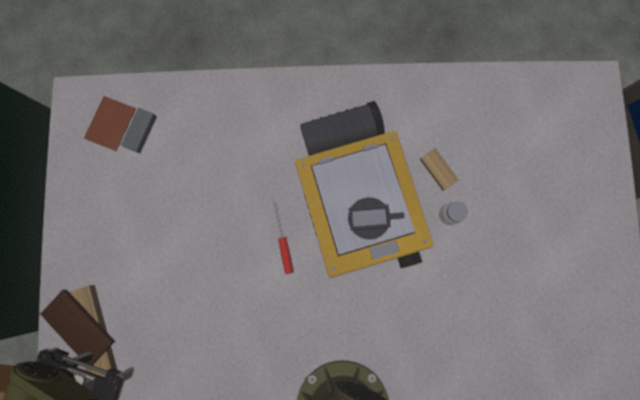

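View pics/side0.png

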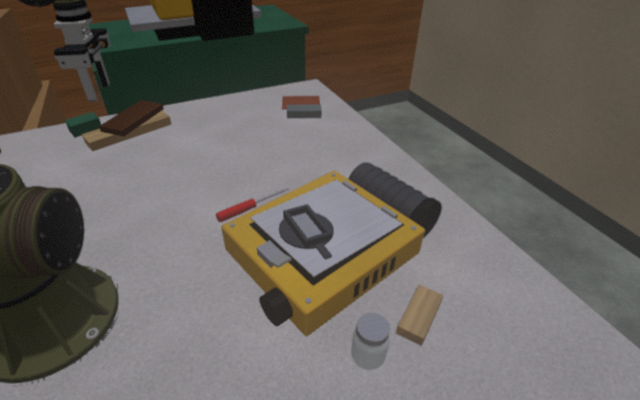

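The top view shows the disc at about (370,218), the tongue pointing right to about (404,215), and the keeper at about (384,251). The housing's -x side faces the robot, and the jar and wood lie to the right. Next I'll enlarge the views.

```bash
python3 - <<'E'
import cv2
a=cv2.imread("pics/top0.png")[120:285,285:475]; cv2.imwrite("pics/topz.png",cv2.resize(a,None,fx=4,fy=3.6 and 4*0.9,interpolation=cv2.INTER_CUBIC))
a=cv2.imread("pics/side0.png")[160:330,215:445]; cv2.imwrite("pics/sidez.png",cv2.resize(a,None,fx=3.4,fy=3.4,interpolation=cv2.INTER_CUBIC))
E
```

```text
(no output)
```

View pics/topz.png

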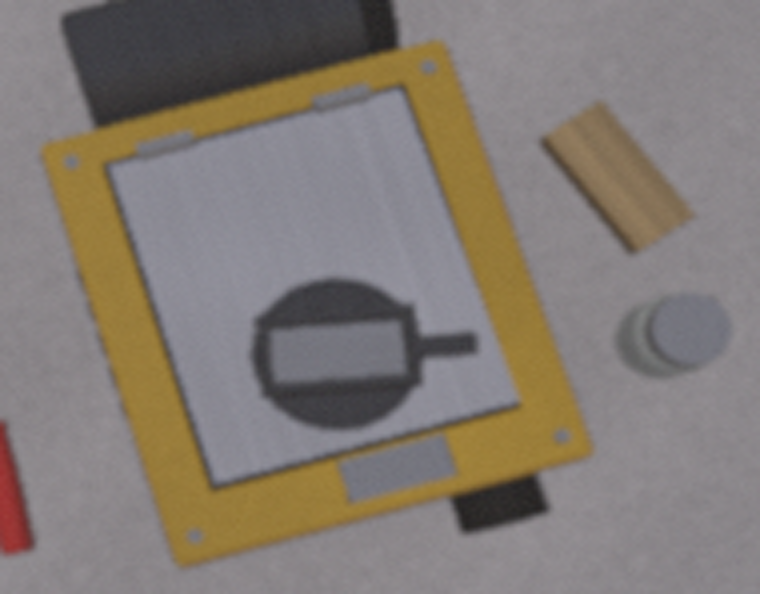

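View pics/sidez.png

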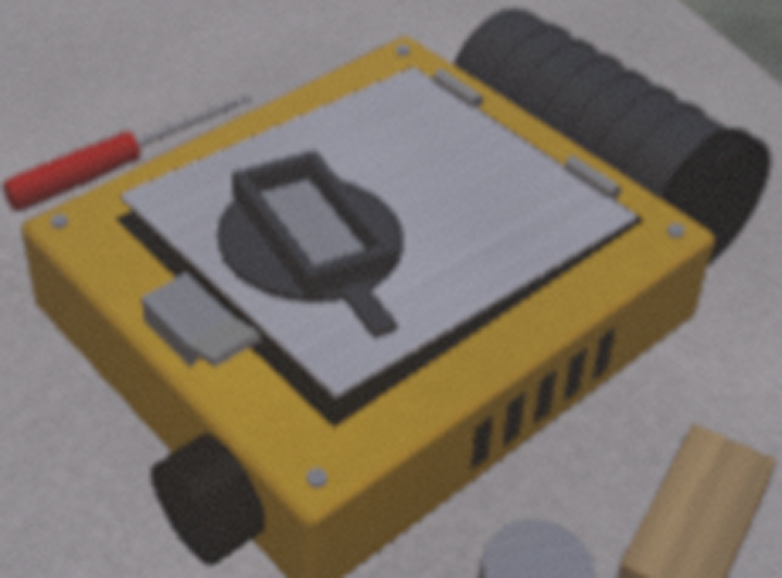

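```bash
cat > h.py <<'E'
import cv2,numpy as np
from bench import manip
def ray(n,px,z):
    c=manip.camera_info(n); R=cv2.Rodrigues(c["rvec"])[0]; o=-R.T@c["tvec"]
    u=cv2.undistortPoints(np.array(px,float).reshape(-1,1,2),c["mtx"],c["dist_coeffs"]).reshape(-1,2)
    d=np.c_[u,np.ones(len(u))]@R
    return o+d*((z-o[2])/d[:,2])[:,None]
def proj(n,P):
    c=manip.camera_info(n); return cv2.projectPoints(np.array(P,float).reshape(-1,1,3),c["rvec"],c["tvec"],c["mtx"],c["dist_coeffs"])[0].reshape(-1,2)
def big(m):
    cs,_=cv2.findContours(m.astype(np.uint8),cv2.RETR_EXTERNAL,cv2.CHAIN_APPROX_NONE); return max(cs,key=cv2.contourArea)
E
python3 - <<'E'
from h import *
im=cv2.imread("pics/top0.png"); hsv=cv2.cvtColor(im,cv2.COLOR_BGR2HSV)
m=cv2.inRange(hsv,(15,120,60),(35,255,255)); m[:,:290]=0;m[:,440:]=0
c=big(m); p=cv2.convexHull(c).reshape(-1,2)
P=ray("top",p,.085)[:,:2]
r=cv2.minAreaRect(P.astype(np.float32)*1000); print("rect",r); print(cv2.boxPoints(r))
g=cv2.cvtColor(im,cv2.COLOR_BGR2GRAY)
d=(g<95).astype(np.uint8); d[:175]=0; d[245:]=0; d[:,:335]=0; d[:,412:]=0
n,l,s,ce=cv2.connectedComponentsWithStats(d); print(s,ce)
c=big(d); 
hull=cv2.convexHull(c)
print("tongue px max", c[c[:,0,0].argmax()])
f=((g>100)&(g<150)).astype(np.uint8); cv2.imwrite("pics/dk.png",cv2.resize(d[170:250,330:420]*255,None,fx=6,fy=6,interpolation=0))
print(g[205:232:3,345:412:3])
E
```

```text
rect ((534.06201171875, -64.63670349121094), (320.5513916015625, 275.0843505859375), 15.334388732910156)
[[ 343.11902    25.623604]
 [ 415.8656   -239.66745 ]
 [ 725.005    -154.897   ]
 [ 652.2584    110.39404 ]]
[[     0      0    640    400 254962]
 [   348    198     56     41    992]
 [   394    233     18      6     22]
 [   374    239     19      6     24]] [[319.28638778 199.42087841]
 [371.02520161 218.01612903]
 [402.72727273 235.54545455]
 [382.79166667 241.66666667]]
tongue px max [[403 217]]
[[144 145 125  65  63  65  63  63  64  67  61  62  67  70  81 148 143 143
  145 143 135 123 123]
 [142 116  66  63  63  64  60  59  61  62  64  70  69  72  66 146 144 144
  145 144 142 123 123]
 [140 116  66  92  91 107 111 112 113 116 120 120 120 112  61 135 144 140
  134 128 144 128 123]
 [140  97  66 117 117 120 116 121 120 115 116 118 117 115  60  74  69  65
   64  62 136 141 123]
 [142  81  69 117 117 118 118 119 118 115 117 116 117 117  62  60  65  67
   69  75 135 141 127]
 [141  85  63 118 120 118 119 119 116 117 116 115 116 114  65  94 139 139
  139 141 144 142 133]
 [140 108  62 115 117 119 119 118 116 118 114 107 107 103  68 106 144 144
  141 140 144 142 137]
 [138 135  62  86  87  80  78  68  70  67  64  64  64  58  59 108 143 142
  142 139 142 145 140]
 [138 140  74  60  58  56  56  58  58  61  63  61  65  61 110 143 143 142
  145 140 140 140 141]]
```

View pics/dk.png

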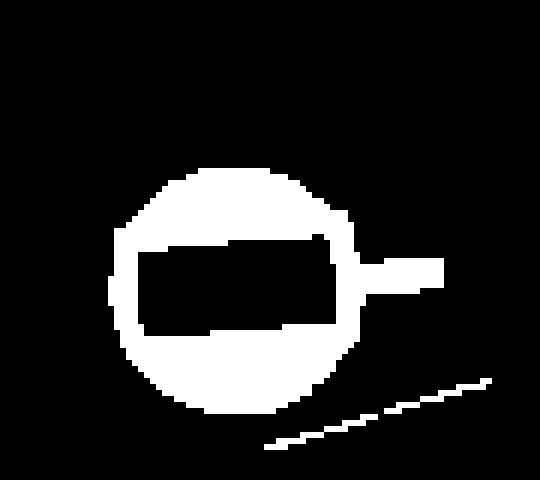

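```bash
python3 - <<'E'
from h import *
g=cv2.cvtColor(cv2.imread("pics/top0.png"),cv2.COLOR_BGR2GRAY)
m=(g<95).astype(np.uint8); n,l,s,ce=cv2.connectedComponentsWithStats(m)
k=l[200,370]; d=(l==k).astype(np.uint8)
cs,h=cv2.findContours(d,cv2.RETR_CCOMP,cv2.CHAIN_APPROX_NONE)
for c,hh in zip(cs,h[0]):
    if hh[3]>=0 and cv2.contourArea(c)>200:
        r=cv2.minAreaRect(c); print("hole px",r); b=cv2.boxPoints(r)
        P=ray("top",b,.117); print(P.round(4)); print("centre@.109",ray("top",[r[0]],.109))
        print("lens",np.linalg.norm(P-np.roll(P,1,0),axis=1)); 
# disc: open to remove tongue
o=cv2.morphologyEx(cv2.drawContours(d*0,cs,-1,1,-1)|d,cv2.MORPH_OPEN,np.ones((11,11)))
c=big(o); e=cv2.minEnclosingCircle(c); print("disc",e, ray("top",[e[0]],.106))
y,x=np.nonzero(d&(np.arange(640)[None]>=391)); print("tongue px",x.mean(),y.mean(),x.max(), ray("top",[[x.mean(),y.mean()],[x.max()+.5,y[x==x.max()].mean()]],.109))
y_=np.radians(15.33); ax=np.array([.53406,-.06464])-.045*np.array([np.cos(y_),np.sin(y_)]); print("axis",ax,proj("top",[[*ax,.109]]))
# side overlay check
cor=lambda x,y,z:[*(np.array([.53406,-.06464])+(x+.01)*np.array([np.cos(y_),np.sin(y_)])+y*np.array([-np.sin(y_),np.cos(y_)])),z]
im=cv2.imread("pics/side0.png")
for q in proj("side",[cor(-.17,-.14,.085),cor(-.17,.14,.085),cor(.15,-.14,.085),cor(.15,.14,.085),cor(-.055,0,.109),cor(-.141,0,.0985)]): cv2.circle(im,tuple(int(v) for v in q.round()),1,(0,0,255),-1); print(q)
cv2.imwrite("pics/s1.png",cv2.resize(im[160:330,215:445],None,fx=3.4,fy=3.4))
E
```

```text
hole px ((368.8965759277344, 217.25863647460938), (16.60909652709961, 34.62997055053711), 85.2363510131836)
[[ 0.511  -0.0323  0.117 ]
 [ 0.516  -0.1186  0.117 ]
 [ 0.4746 -0.1203  0.117 ]
 [ 0.4696 -0.0345  0.117 ]]
centre@.109 [[ 0.49347117 -0.07709923  0.109     ]]
lens [0.04143039 0.08637083 0.04143966 0.08596282]
disc ((370.0, 230.5), 12.298474311828613) [[ 0.46040102 -0.07892759  0.106     ]]
tongue px 396.9577464788732 215.46478873239437 403 [[ 0.4961602  -0.14756786  0.109     ]
 [ 0.49690179 -0.16402134  0.109     ]]
axis [ 0.49066114 -0.07653701] [[368.71262034 218.3814223 ]]
[303.93207388 314.36508168]
[218.00105909 224.92632406]
[425.35611591 228.38814118]
[333.13138164 168.70004447]
[304.3514985  227.71663766]
[268.44559398 252.10213081]
```

View pics/s1.png

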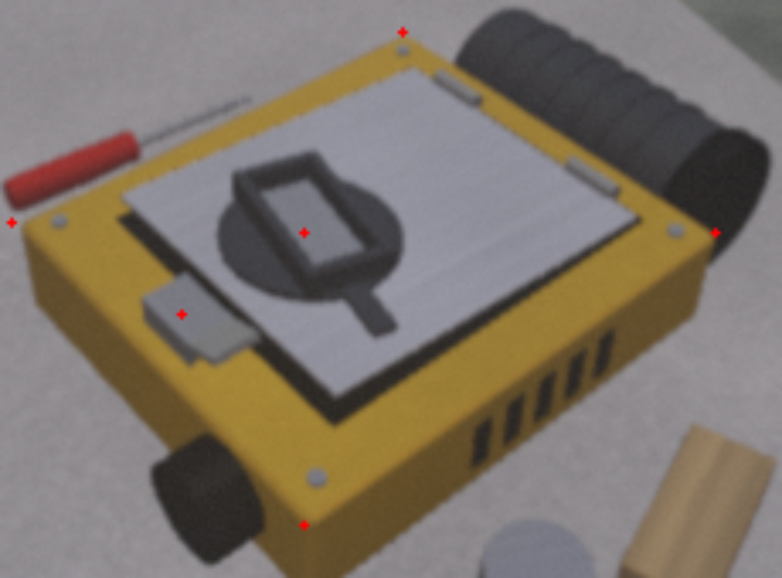

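Both views agree. The axis is at about (0.4915, -0.077) and the housing yaw is 15.3°. The slot and tongue point at -86.5°, which puts the latch at about 0.21 rad. The slot measures 86 x 41 mm and the tongue tip is 87 mm from the axis, both close to the given sizes. The keeper lies at -164.7°. I'll shut the fingers, hover over the tongue end of the slot and press.

```bash
cat >> h.py <<'E'
AX=np.array([.4915,-.0768]); YAW=np.radians(15.33)
def sdir(latch): return YAW+np.pi-(latch-np.pi/2)   # world angle of slot x
FLIP=0
def quat(th):  # tool y along slot direction th
    a=th+np.pi/2+FLIP*np.pi
    return np.array([0,np.cos(a/2),np.sin(a/2),0])
def pos(latch,r,lat,z): # lat = clockwise offset from slot centre line
    t=sdir(latch); p=AX+r*np.array([np.cos(t),np.sin(t)])+lat*np.array([np.sin(t),-np.cos(t)])
    return np.array([*p,z])
def st(tag=""):
    s=manip.state(); print(tag,"t%.2f"%s["t"],"tcp",s["tcp_pos"].round(4),"F",s["force"].round(1),"M",s["moment"].round(2),"w%.3f"%s["grip_width"]); return s
E
python3 - <<'E'
import h; from h import *
for f in(0,1):
    h.FLIP=f
    for L in(.2,.9,1.62,1.8):
        q=manip.inverse_kinematics(pos(L,.027,.012,.1),quat(sdir(L))); print(f,L,None if q is None else q.round(2))
E
```

```text
0 0.2 [-0.29  0.29  1.8  -0.    1.05  1.21]
0 0.9 [-0.27  0.26  1.84 -0.    1.04  1.93]
0 1.62 None
0 1.8 None
1 0.2 [-0.29  0.29  1.8  -0.    1.05 -1.93]
1 0.9 [-0.27  0.26  1.84 -0.    1.04 -1.21]
1 1.62 [-0.23  0.24  1.86 -0.    1.04 -0.45]
1 1.8 [-0.22  0.24  1.86 -0.    1.04 -0.26]
```

```bash
sed -i 's/^FLIP=0/FLIP=1/' h.py; python3 - <<'E'
from h import *
manip.close(10)
L=.207; q=quat(sdir(L))
manip.movep(pos(L,.026,0,.18),q); st("hover")
manip.move_linear(pos(L,.026,.002,.13)); s=st("above")
cv2.imwrite("pics/a.png",cv2.resize(np.vstack([manip.capture("side")[130:300,200:440],manip.capture("top")[150:280,260:500]]),None,fx=2,fy=2))
E
```

```text
hover t4.02 tcp [ 0.4932 -0.1022  0.18  ] F [-0.3  0.2 -0.9] M [0.05 0.04 0.03] w0.001
above t4.50 tcp [ 0.4914 -0.1027  0.1305] F [-0.4 -0.5  0.3] M [-0.02  0.    0.  ] w0.001
```

View pics/a.png

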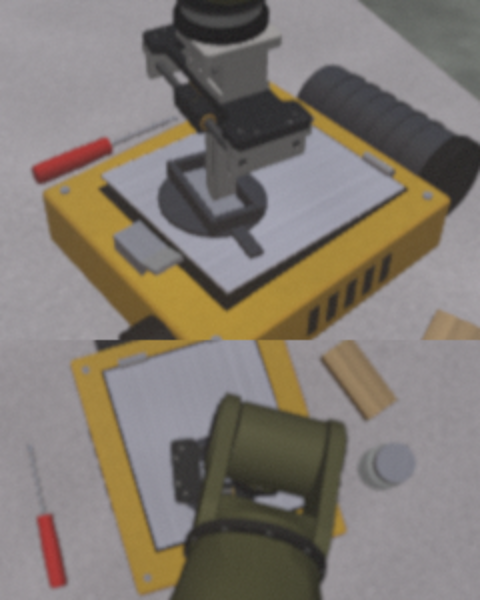

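The side view shows the shut fingertip above the tongue half of the slot, clear of its walls. Now I'll press down step by step.

```bash
python3 - <<'E'
from h import *
L=.207
for z in(.114,.108,.104,.101,.099,.097,.096,.095,.094,.093,.092,.091,.09):
    manip.move_linear(pos(L,.026,.003,z),velocity=.05); s=st("z%.3f"%z)
    F=s["force"]
    if F[2]>13 or np.hypot(*F[:2])>10: break
cv2.imwrite("pics/b.png",cv2.resize(manip.capture("side")[130:300,200:440],None,fx=3,fy=3))
E
```

```text
z0.114 t5.07 tcp [ 0.49   -0.1029  0.1138] F [-0.   0.1  0.3] M [ 0.01  0.03 -0.01] w0.000
z0.108 t5.33 tcp [ 0.4902 -0.1029  0.1079] F [ 0.1 -0.1  1.7] M [ 0.02 -0.05 -0.02] w0.001
z0.104 t5.58 tcp [ 0.4901 -0.103   0.1039] F [ 0.7 -1.5  2.7] M [-0.08  0.02  0.04] w0.000
z0.101 t5.83 tcp [ 0.4901 -0.103   0.101 ] F [-0.7 -0.4  3.7] M [-0.23  0.05 -0.02] w0.000
z0.099 t6.08 tcp [ 0.49  -0.103  0.099] F [-1.2 -1.5  3.6] M [-0.3   0.21  0.04] w0.001
z0.097 t6.33 tcp [ 0.4901 -0.1031  0.0972] F [-1.6 -2.3  5.9] M [-0.4   0.45 -0.02] w0.000
z0.096 t6.58 tcp [ 0.4904 -0.1031  0.0968] F [-4.3 -1.6 13.6] M [-0.28  0.77  0.02] w0.001
```

View pics/b.png

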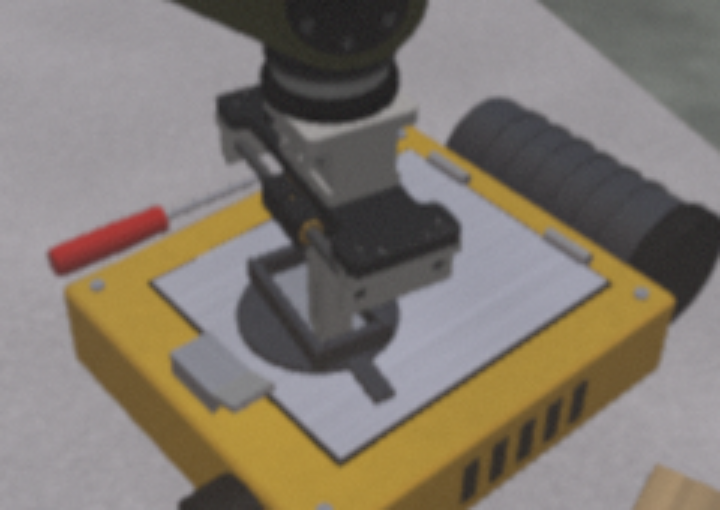

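The panel is flat, with the finger seated on the slot floor at 97 mm and 13 N down. Now I'll take up the lateral play and turn, holding the pressure.

```bash
python3 - <<'E'
from h import *
z=.096
seq=[(.207,.008),(.207,.012)]+[(l,.013) for l in np.arange(.35,1.56,.15)]
for L,lat in seq:
    manip.move_linear(pos(L,.026,lat,z),quat(sdir(L)),velocity=.05); s=st("L%.2f z%.4f"%(L,z)); F=s["force"]
    if np.hypot(*F[:2])>30 or F[2]>35: print("stop");break
    if F[2]<9: z-=.0005
    elif F[2]>18: z+=.0004
cv2.imwrite("pics/c.png",cv2.resize(manip.capture("side")[130:300,200:440],None,fx=3,fy=3))
E
```

```text
L0.21 z0.0960 t6.88 tcp [ 0.4858 -0.1032  0.0969] F [-0.3  0.2 11.6] M [ 0.11  0.05 -0.06] w0.001
L0.21 z0.0960 t7.13 tcp [ 0.482  -0.1034  0.0969] F [ 2.2  1.  10.4] M [ 0.27 -0.23 -0.04] w0.000
L0.35 z0.0960 t7.42 tcp [ 0.4778 -0.1013  0.097 ] F [4.8 2.8 8.1] M [ 0.61 -0.97 -0.13] w0.001
L0.50 z0.0955 t7.72 tcp [ 0.4745 -0.0989  0.0968] F [ 5.8  2.3 12. ] M [ 0.61 -0.96 -0.15] w0.001
L0.65 z0.0955 t8.03 tcp [ 0.4716 -0.0959  0.0969] F [6.5 1.8 9.7] M [ 0.46 -1.26 -0.13] w0.001
L0.80 z0.0955 t8.32 tcp [ 0.4691 -0.0926  0.0969] F [ 8.1  1.8 10.2] M [ 0.27 -1.4  -0.15] w0.000
L0.95 z0.0955 t8.62 tcp [ 0.4671 -0.0889  0.0969] F [ 9.7 -0.5  9.1] M [ 0.02 -1.64 -0.15] w0.000
L1.10 z0.0955 t8.93 tcp [ 0.4657 -0.0849  0.0969] F [ 8.  -1.4  9.2] M [-0.19 -1.6  -0.14] w0.000
L1.25 z0.0955 t9.22 tcp [ 0.4649 -0.0808  0.0969] F [ 9.3 -1.7  8.6] M [-0.4  -1.66 -0.21] w0.000
L1.40 z0.0950 t9.53 tcp [ 0.4648 -0.0765  0.0967] F [ 8.1 -3.6 12.8] M [-0.67 -1.3  -0.18] w0.001
L1.55 z0.0950 t9.82 tcp [ 0.4644 -0.0734  0.0967] F [  0.2 -14.2  16. ] M [-2.58  0.1  -0.2 ] w0.001
```

View pics/c.png

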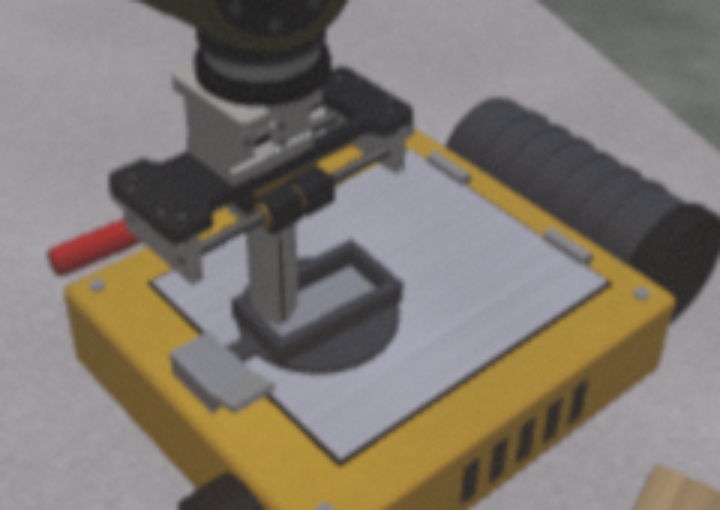

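The tongue is now under the keeper and tangential resistance has risen, so it's near the stop. I'll go on in small steps to confirm the stop.

```bash
python3 - <<'E'
from h import *
z=.095
for L in (1.6,1.65,1.7,1.75,1.8):
    p=pos(L,.026,.013,z)
    manip.move_linear(p,quat(sdir(min(L,1.62))),velocity=.05); s=st("L%.2f"%L); F=s["force"]; print("cmd",p.round(4))
    if np.hypot(*F[:2])>30 or F[2]>35: print("stop");break
cv2.imwrite("pics/d.png",cv2.resize(manip.capture("side")[130:300,200:440],None,fx=3,fy=3))
E
```

```text
L1.60 t10.12 tcp [ 0.4642 -0.073   0.0966] F [ -5.7 -23.4  18.2] M [-4.4   0.96 -0.06] w0.000
cmd [ 0.4632 -0.0703  0.095 ]
L1.65 t10.38 tcp [ 0.4641 -0.0728  0.0966] F [ -9.4 -33.7  18.9] M [-6.51  1.78  0.09] w0.000
cmd [ 0.4635 -0.0689  0.095 ]
stop
```

View pics/d.png

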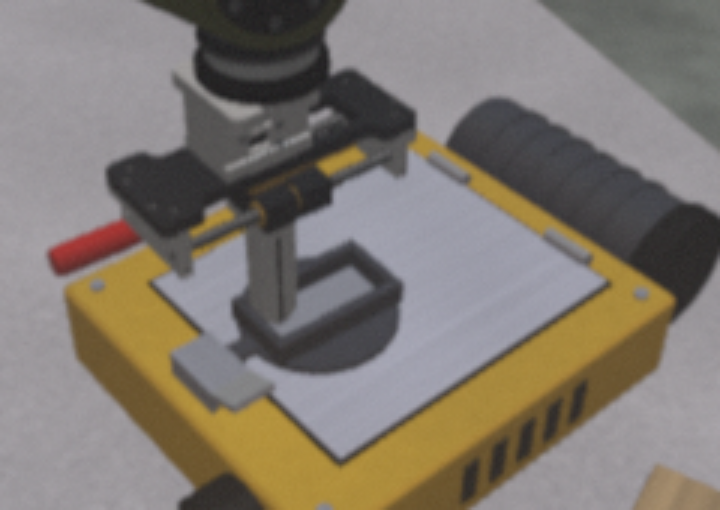

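It's firmly at the stop: 34 N tangentially, with less than 0.3 mm of further motion. I'll ease the side load, then lift straight up so floor friction doesn't turn the fastener back.

```bash
python3 - <<'E'
from h import *
q=quat(sdir(1.62))
manip.move_linear(pos(1.58,.026,.0128,.0955),q,velocity=.03); st("ease")
manip.move_linear(pos(1.58,.026,.0125,.0975),q,velocity=.03); st("up")
manip.move_linear(pos(1.58,.026,.010,.105),q,velocity=.05); st("up")
manip.move_linear(pos(1.58,.026,.004,.14),q); st("up")
manip.move_linear(pos(1.58,.026,.004,.24),q); st("clear")
manip.movep([.25,.35,.3],q); st("away")
for n in("side","top"):
    im=manip.capture(n); cv2.imwrite(f"pics/{n}9.png",im)
a=cv2.imread("pics/side9.png")[130:300,200:440]; b=cv2.imread("pics/top9.png")[125:295,260:500]
cv2.imwrite("pics/e.png",cv2.resize(np.vstack([a,b]),None,fx=1.75*1,fy=1.75))
cv2.imwrite("pics/f.png",cv2.resize(a,None,fx=3.3,fy=3.3,interpolation=cv2.INTER_CUBIC))
E
```

```text
ease t10.68 tcp [ 0.464  -0.0731  0.0968] F [ -3.4 -17.9  13.4] M [-3.41  0.53  0.09] w0.000
up t10.93 tcp [ 0.4641 -0.0731  0.0982] F [  1.5 -17.5   3.9] M [-3.16 -0.31 -0.02] w0.001
up t11.23 tcp [ 0.4637 -0.0736  0.1048] F [-0.1 -0.4 -0.6] M [-0.11  0.09  0.02] w0.001
up t11.62 tcp [ 0.4653 -0.0794  0.1395] F [ 0.   0.3 -1.2] M [-0.06  0.06  0.01] w0.001
clear t12.43 tcp [ 0.4649 -0.0794  0.2387] F [-0.2  0.3 -0.5] M [-0.06  0.04  0.06] w0.000
away t14.20 tcp [0.2505 0.3496 0.2998] F [ 0.5 -0.2  0.4] M [-0.05  0.07  0.01] w0.001
```

View pics/e.png

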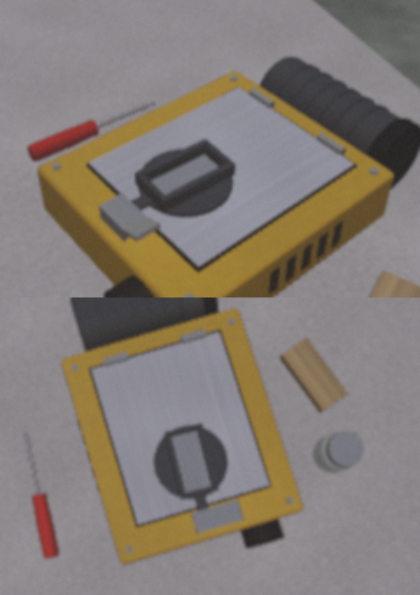

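View pics/f.png

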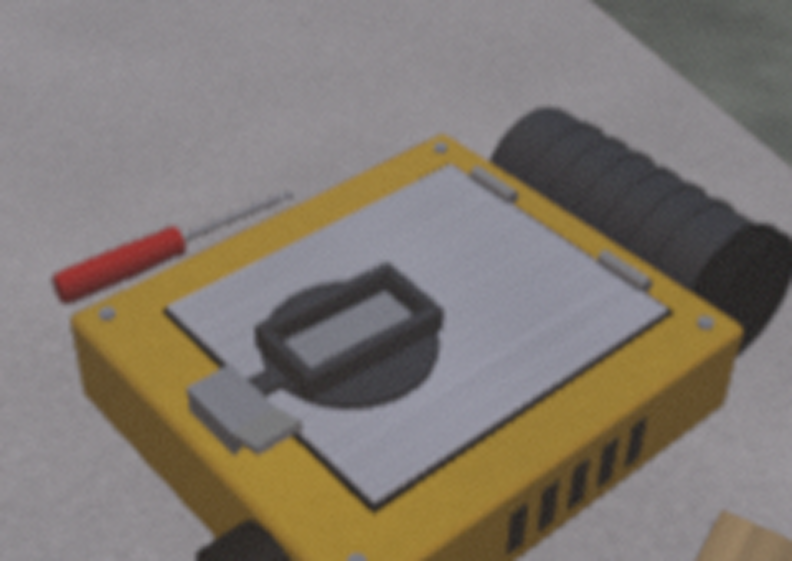

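Both final views show the panel flat and the tongue under the keeper, with the arm clear. I'll measure the latch angle and check the loose items before handing in.

```bash
python3 - <<'E'
from h import *
im=cv2.imread("pics/top9.png"); g=cv2.cvtColor(im,cv2.COLOR_BGR2GRAY)
m=(g<95).astype(np.uint8); n,l,s,_=cv2.connectedComponentsWithStats(m)
d=(l==l[218,387-2]).astype(np.uint8) if l[218,385] else None
k=np.bincount(l[195:240,345:395].ravel())[1:].argmax()+1; d=(l==k).astype(np.uint8)
cs,h=cv2.findContours(d,cv2.RETR_CCOMP,cv2.CHAIN_APPROX_NONE)
for c,hh in zip(cs,h[0]):
    if hh[3]>=0 and cv2.contourArea(c)>200:
        P=ray("top",cv2.boxPoints(cv2.minAreaRect(c)),.105)[:,:2]; e=np.roll(P,-1,0)-P; e=max(e,key=np.linalg.norm)
        a=np.arctan2(e[1],e[0]); print("centre",P.mean(0),"latch",[(YAW+np.pi*1.5-a)%np.pi])
a=cv2.imread("pics/top0.png"); df=cv2.absdiff(a,im).max(2)
print("max diff screwdriver",df[200:278,268:296].max(),"jar",df[198:226,438:470].max(),"offcut",df[146:192,418:460].max())
manip.close_job()
E
```

```text
centre [ 0.4914436  -0.07711067] latch [np.float64(1.616470375064523)]
max diff screwdriver 9 jar 8 offcut 8
the job is handed in; nothing more can be done
```

The panel is shut and locked, and I handed the job in at about 14 s of the 35 s allowed.

I set the shut fingertip into the tongue half of the slot and pressed until the panel was flat. Keeping roughly 8–19 N on it, I turned the fastener clockwise to its stop. At the stop it resisted 34 N with less than 0.3 mm of further motion. I then eased the side load, lifted straight out and moved the arm clear.

Last checks:
- **Panel:** it lies flat with the tongue under the keeper in both views, with the robot touching nothing.
- **Latch angle:** measured from the top picture at 1.616 rad, against a stop of 1.62.
- **Loose items:** the screwdriver, jar and offcut show no change between the first and last top pictures beyond image noise.
- **Loads:** tool force readings stayed under about 40 N.

No check failed. The only small mismatch was the housing's width, which I measured as 275 mm instead of 280. The fastener's axis still agreed to about 1 mm with the slot centre measured at the end.

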